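# Lock the swing shelf on its pivot pin with an R-clip

### The arm

A 7-joint arm with a two-finger parallel gripper is mounted at the origin on the work surface. World frame = base frame: x ahead of the robot, y to its left, z up, the work surface at z = 0. Lengths are in m, angles in rad, forces in N, time in s.
With the tool pointing down it reaches from about 0.4 to 0.875 m from the base axis. Payload 19.3 kg.
Tool frame: the origin (TCP) lies between the finger pads; the fingertips stand 17 mm ahead of it and the grasp point (between the pads) lies 2 mm behind it (bot.finger_overhang is the distance from the TCP to the fingertips, in m); z points along the fingers, y is the line along which they close (so a half turn about z gives the same grasp; the last joint's range is limited). The gripper opens to 85 mm and grips with 20 to 120 N. Pads are 22 mm wide; open, the fingers measure 114 mm over their backs; the gripper's body (76 mm by 85 mm) begins 54 mm behind the grasp point. The pads swing forward as they close: fully open they stand 13 mm farther back than shut.
Start: joints at [1.104, 0.521, -0.036, 1.599, 0.021, 1.021, -0.113], TCP at [0.242, -0.576, 0.248] pointing down, gripper open.
Joint ranges: [-2.91, 2.91], [-0.3, 2.13], [-1.5, 1.42], [0.17, 2.43], [-1.26, 4.41], [0.16, 1.93], [-2.52, 2.52]. Speed limits (rad/s): [1.89, 1.89, 2.39, 2.39, 3.01, 3.01, 3.01].

### API

Orientations are given as [roll, pitch, yaw] about the fixed x, y, z axes, in that order (R = Rz(yaw) Ry(pitch) Rx(roll)).
In Python, from workcell import observe, grab_frame, bot gives the robot as it stands.
- The arm moves only by the shell command python3 -m crank 'ROWS' [FORCE]. ROWS is a JSON object of lists of equal length, an entry for each row: "linear": the shift along the world's x, y, z each as a share of 0.25 m, from -1 to 1, a list of three; "delta_rot": the turn, a rotation vector about the world's x, y, z each as a share of 30 degrees, from -1 to 1, a list of three; "fingers": the opening, from -1 (shut) to 1 (fully open). In form: {"linear": [[dx, dy, dz], ...], "delta_rot": [[rx, ry, rz], ...], "fingers": [fingers, ...]}. A call has 1 to 5 rows; each row is the pose to reach, as a shift and turn from the pose commanded when the call began; what a row does not reach only later rows make up. A row lasts 1/10 s, in which the tool goes at most 50 mm and 8.59 degrees, less where a joint would pass 70% of its speed; a pose out of reach is approached as far as the arm can. A call with a number of a shift or a turn outside -1 to 1 is refused whole. A call with a gripper value outside its range is refused whole. The fingers move at their own pace and stop on an object; FORCE is the grip in N (left out, the last holds). Time passes only in rows, so rows that repeat a pose let the fingers close. It gives the time, the measured TCP pose, the force, the opening and the grip force at its end, in the units of the state.
- observe(): the state, without advancing time (a new reading comes with each control period).
- grab_frame(name): name is "side" or "top" or "wrist"; returns a dict with "image" (384x512x3 uint8, red, green, blue), "mtx" (3x3 intrinsics, pixels), "xyz" and "orientation" of the camera in the world. Camera axes: x right, y down, z forward; pixel columns grow to the right and rows downward; lengths in m; the calibration is good to about 2 mm. A picture is of the moment at which its call begins. There is no depth.
- bot.job_done(): hands the job in; it is judged then, once.
The state is a dict: "clock": time; "qpos": joint angles; "qd": joint speeds; "joint_efforts": joint torques, N m; "position": TCP position; "tool_rot": TCP orientation; "force": force on the tool from outside, world axes, zero at the start; "moment": the same for the moment, N m; "grip_width": finger opening in m; "finger_force": force on a finger pad.
Only numpy, scipy, OpenCV 4.12 (cv2) and the standard library are available. Lean on these libraries where they do the work, as an engineer would, in place of code of your own. Each camera call takes 0.05 s, during which the arm holds its last target. There are 200 camera calls.

### The job

The little swing shelf has ridden up its pivot pin: press its hub down until it sits fully on the foot, then pick up the red-handled R-clip and push its straight leg through the cross hole in the pin, from the robot's side, until the bow springs over the pin and the clip is fully home. Work by feel: press the shelf and the pin only gently with the fingers (never over 60 N), and find the hole rather than ramming the leg against the pin (the clip must never press on the pin or shelf with over 25 N). Let go of the clip and leave everything else on the counter where it is.

Things in the scene. Friction and masses are not known exactly. Their poses are not given: they have to be found in the camera images.
- stand: Grey foot of the swing shelf, screwed to the counter: square plate 110 x 110 x 12 mm with a round boss, 52 mm dia, top 20 mm over the counter. Origin: centre of its underside, on the axis of the upright brass pivot pin; z up, x points away from the robot along the shelf's arm. With the clip home, the centre of its grip is 44 mm from the pin axis on the foot's -x side, at the hole's height.
- pin_foot (a point): Fixed point where the pin's upright axis meets the boss, 20 mm up; axes as the foot's. Pin: 20 mm dia, immovable by hand, but set at a height that differs each time and is not measured. Cross hole along the foot's x, 7.2 mm square, mouths flared sideways to 11 mm; its centre is 56 to 82 mm over the counter, always 14 mm below the pin's flat top: feel (or look) for it.
- hub (a joint): Height (m) of the shelf's aluminium hub above its seat: 0 = seated; starts 0.042 to 0.048. Collar round the pin, 44 mm dia, 24 mm high (top 44 mm over the counter when seated; hides the hole when up). Slides down without turning, stays where left, takes 6 to 9 N. Its 28 mm wide arm, level with its top, leads along the foot's +x to a round shelf, 110 mm dia, centred 145 mm from the pin.
- hub_pad (a point): Centre of the top face of the yellow press pad (32 x 26 mm) on the shelf's arm, 52 mm from the pin axis on the foot's +x side; 46 mm over the counter when the hub is seated, more by the hub's joint value before. Press straight down here.
- clip_grip (a point): Centre of the R-clip's red plastic grip (36 long x 18 wide x 30 mm high) standing on the counter, 15 mm up. x runs along the straight leg to its tip, z up. Wire, leg and nose lie at half height of the grip. The nose (10 wide, 12 mm high) ends 34 mm ahead of this point; its front meets the pin when home. Grip the red sides from above, fingers closing along y.
- leg_tip (a point): Tip of the clip's straight leg (5 mm dia steel, blunt tip), 74 mm ahead of the grip's centre; axes as the clip's. The springy bow (4 mm wire) lies on the leg's +y side, out to 17 mm, throat 55 mm and flared end 70 mm ahead of the grip's centre. The leg is in the hole before the bow meets the pin; spreading the bow takes about 8 to 16 N, from 18 to 8 mm before home.
- bow (a joint): Angle (rad) by which the clip's bow is spread: 0 = sprung closed, about 0.1 while its throat passes the pin.
- timer_mid (a point): bystander: white round kitchen timer with an orange button, 66 mm dia, 36 mm high; this point is its centre 15 mm up. It and the clip may stand in each other's place.
- scraper_mid (a point): bystander: yellow plastic scraper, 135 x 90 mm, 10 mm high, lying flat; its centre.
- mat_mid (a point): bystander: green silicone mat rolled tight, 52 mm dia, 290 mm long (along x), lying; its centre.
- rack_mid (a point): bystander: steel cooling rack, 300 x 170 mm, 28 mm high; its centre half-way up.
- ramekin_mid (a point): bystander: white ceramic ramekin, 84 mm dia, 45 mm high; its centre half-way up.
There are look-alikes about, which are no part of the job. Of the things like the part that bears clip_grip, leave any that is purple; of the rest the smaller one is meant.

How it is judged:
On the way, in this order (a step that is already met when the one before it is completed fails the run):
1. the hub sits fully down on the foot (value of joint hub below 0.0025 m), for 0.2 s.
2. the clip is fully home through the pin, its bow sprung closed behind it (x of clip_grip in the frame of stand between -0.048 and -0.04 m and y of clip_grip in the frame of stand between -0.014 and 0.014 m and z of clip_grip in the frame of stand between 0.044 and 0.09 m and angle between the x axis of clip_grip and the x axis of stand, either way round below 0.3 rad and value of joint bow below 0.05 rad), for 0.2 s.
At the end, for the whole second after the job is handed in: Hub seated within 2.5 mm; clip's leg through the pin: grip centre 40 to 48 mm from the pin axis on the foot's -x side, within 14 mm sideways, 44 to 90 mm up, leg within 0.3 rad of the foot's x axis, bow spread under 0.05 rad; released and at rest (all of step 2 and value of joint hub below 0.0025 m and linear speed of clip below 0.02 m/s); the robot touches nothing.
It fails at once if the clip presses on the pin or shelf with more than 25 N (contact force between clip and stand above 25 N).
It fails at once if the fingers press on the pin, hub or foot with more than 60 N (contact force between the fingers and stand above 60 N).
It fails at once if a bystander is moved by more than 20 mm (distance of any of timer_mid, scraper_mid, mat_mid, rack_mid, ramekin_mid from where it was at the start of the episode above 0.02 m).
It also fails if it takes over 67 s, if anything falls off the work surface, if the arm or the gripper's body presses on something with over 40 N, if the wrist force passes 120 N, or if a joint passes its speed limit or range.

## Working session

There is one attempt and no reset: what is moved stays moved. The work goes in short steps, Python scripts to look and compute and a shell command to move; the robot and the scene stay as the last step left them, time stands still between calls to the robot, and variables do not carry over. Pictures are saved under pics/ and viewed, at most 10 in all, crops included, and the job is handed in when it is done.

```bash
mkdir -p pics; cat > h.py <<'E'
import numpy as np, cv2, pickle
from scipy.spatial.transform import Rotation as R
from workcell import observe, grab_frame, bot
def snap(n,tag):
    f=grab_frame(n); pickle.dump(f,open(f'pics/{tag}.pkl','wb')); cv2.imwrite(f'pics/{tag}.png',f['image'][:,:,::-1]); return f
def load(tag): return pickle.load(open(f'pics/{tag}.pkl','rb'))
def rot(f):
    o=np.array(f['orientation'],float)
    return o if o.shape==(3,3) else R.from_euler('xyz',o).as_matrix()
def px(f,u,v,z):
    d=rot(f)@np.linalg.inv(f['mtx'])@[u,v,1]; p=np.array(f['xyz']); return p+d*(z-p[2])/d[2]
def proj(f,P):
    q=np.array(f['mtx'])@rot(f).T@(np.array(P)-f['xyz']); return q[:2]/q[2]
def crop(tag,u0,v0,w,h,s):
    im=load(tag)['image'][v0:v0+h,u0:u0+w,::-1]; cv2.imwrite(f'pics/{tag}_c{u0}_{v0}.png',cv2.resize(im,None,fx=s,fy=s,interpolation=cv2.INTER_CUBIC))
E
python3 - <<'E'
from h import *
a=snap('top','t0');b=snap('side','s0')
for f in(a,b):print(f['xyz'],f['orientation'],f['mtx'])
cv2.imwrite('pics/both.png',cv2.resize(np.hstack([a['image'],b['image']])[:,:,::-1],(800,300)))
o=observe();print(o['clock'],o['position'],o['tool_rot'],o['force'],o['grip_width'])
E
```

```text
[0.27583127 0.00154988 1.24925494] [-2.94334014 -0.02383527 -1.58059782] [[363.95807535   0.         256.02742461]
 [  0.         363.95807535 191.72465097]
 [  0.           0.           1.        ]]
[0.47895512 1.03726283 0.89097258] [-2.24302534  0.01980812 -3.1366547 ] [[422.59790807   0.         254.3149332 ]
 [  0.         422.59790807 197.20280397]
 [  0.           0.           1.        ]]
0.1 [ 0.24141079 -0.57619367  0.24779546] [-3.14058320e+00  8.21884449e-05  3.96834128e-01] [-0.2083222  -0.48933536 -0.00499609] 0.085109857099527
```

View pics/t0.png

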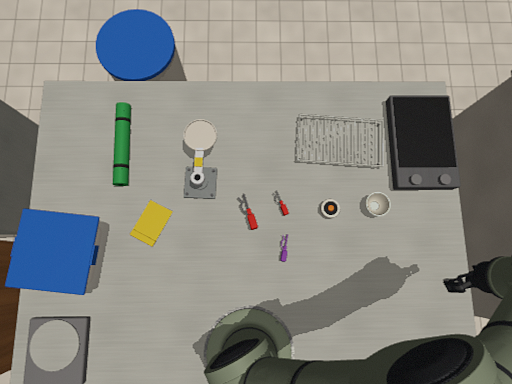

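View pics/s0.png

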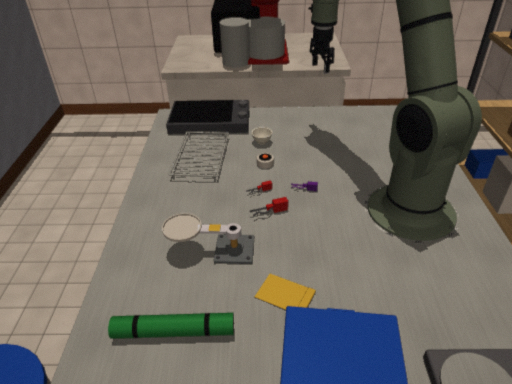

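The top view shows three clips: red at (249,214), which is larger; red at (281,204), which is smaller; and purple at (284,247). The smaller red one at (281,204) fits the description. The stand is at about (199,181) and the pad at (198,161). I'll confirm the choice in a crop.

```bash
python3 - <<'E'
from h import *
crop('t0',175,115,130,100,6)
E
```

```text
(no output)
```

View pics/t0_c175_115.png

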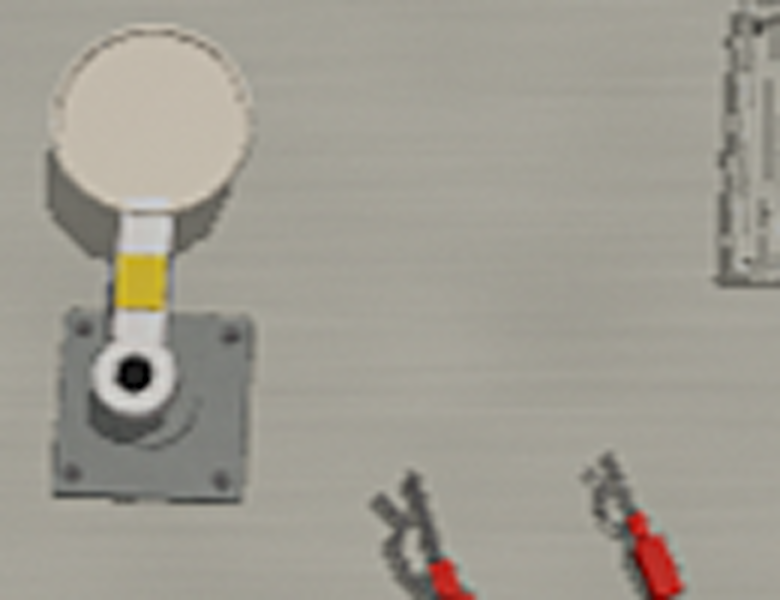

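The right red clip is clearly the smaller one. Its leg tip is near full-frame (276.3,191.7), with the bow on the left, which is +y as described. The plate corners in the crop are (62,312), (255,318), (243,500) and (53,495), and the pad is at (142,282).

```bash
python3 - <<'E'
from h import *
f=load('t0');g=lambda u,v,z:px(f,175+(u-2.5)/6,115+(v-2.5)/6,z)
c=[g(62,312,.012),g(255,318,.012),g(243,500,.012),g(53,495,.012)]
print(np.round(c,4),'stand',np.mean(c,0)); 
print('yaw',[np.degrees(np.arctan2(*(c[i]-c[j])[1::-1])) for i,j in((0,3),(1,2))], 'sides',[np.linalg.norm(c[i]-c[i-1]) for i in range(4)])
print('pad',g(142,282,.091),'shelf',g(151,120,.085),'hubtop',g(134,376,.092))
im=cv2.cvtColor(f['image'],cv2.COLOR_RGB2HSV)
m=cv2.inRange(im,(0,140,80),(8,255,255))|cv2.inRange(im,(172,140,80),(180,255,255))
n,l,s,ce=cv2.connectedComponentsWithStats(m)
for i in range(1,n):
  if s[i,4]>15: print(s[i],ce[i],px(f,*ce[i],.025))
tip=g(608,460,.015);print('tip',tip)
for n,a in(('top','t0'),('side','s0')): print(proj(load(a),np.mean(c,0)))
f=load('s0');im=cv2.cvtColor(f['image'],cv2.COLOR_RGB2HSV)
m=cv2.inRange(im,(0,140,80),(8,255,255))|cv2.inRange(im,(172,140,80),(180,255,255))
n,l,s,ce=cv2.connectedComponentsWithStats(m)
for i in range(1,n):
  if s[i,4]>15: print(s[i],ce[i],px(f,*ce[i],.018))
E
```

```text
[[0.6152 0.2177 0.012 ]
 [0.6112 0.1053 0.012 ]
 [0.5031 0.111  0.012 ]
 [0.5066 0.2198 0.012 ]] stand [0.55900356 0.1634594  0.012     ]
yaw [np.float64(-1.078651479492513), np.float64(-3.0006018280689903)] sides [np.float64(0.10857943975232229), np.float64(0.1124417656290289), np.float64(0.10822029629955537), np.float64(0.10880634874042566)]
pad [0.61035982 0.16074493 0.091     ] shelf [0.70609513 0.1585597  0.085     ] hubtop [0.55715105 0.16380464 0.092     ]
[280 200   9  16  67] [283.53731343 208.01492537] [ 0.46445954 -0.12325824  0.025     ]
[247 208  11  22 129] [251.24806202 219.28682171] [ 0.42662621 -0.01295875  0.025     ]
tip [ 0.52488458 -0.09926514  0.015     ]
[200.14540133 182.16329608]
[234.31722463 246.72488652]
[283  42   6  20  48] [285.45833333  53.79166667] [ 0.32875788 -1.38273688  0.018     ]
[262 154   6   4  16] [264.875 155.625] [ 0.46295847 -0.3114467   0.018     ]
[257 181  15  10  96] [265.60416667 185.39583333] [ 0.46319152 -0.12406929  0.018     ]
[266 197  22  16 222] [278.35585586 204.27477477] [ 0.42347703 -0.02131315  0.018     ]
```

Stand is at (0.559,0.163), yaw about -2°. The pad is at about (0.610,0.161) and the clip grip at about (0.463,-0.124), yaw about 21°. I'll move over the clip, look with the wrist camera, then go on to the pad.

```bash
python3 -m crank '{"linear": [[0.44,0.89,0],[0.44,0.89,0],[0.44,0.89,0],[0.44,0.89,0],[0.44,0.89,0]], "delta_rot": [[0,0,0],[0,0,0],[0,0,0],[0,0,0],[0,0,0]], "fingers": [1,1,1,1,1]}'
python3 -m crank '{"linear": [[0.36,0.85,0],[0.36,0.85,0],[0.36,0.85,0],[0.36,0.85,0],[0.36,0.85,0]], "delta_rot": [[0,0,0],[0,0,0],[0,0,0],[0,0,0],[0,0,0]], "fingers": [1,1,1,1,1]}'
python3 -m crank '{"linear": [[0,0,0],[0,0,0],[0,0,0]], "delta_rot": [[0,0,0],[0,0,0],[0,0,0]], "fingers": [1,1,1]}'
python3 - <<'E'
from h import *
f=snap('wrist','w1');print(f['xyz'],f['orientation'],f['mtx'][0][0],proj(f,[.463,-.124,.03]));crop('w1',0,0,512,384,1.5)
E
```

```text
clock: 0.6
position: [0.352, -0.3519, 0.2482]
tool_rot: [-3.141, 0.0, 0.397]
force: [0.5, -0.9, 0.4]
grip_width: 0.0852
finger_force: 0.0
clock: 1.1
position: [0.4424, -0.138, 0.2483]
tool_rot: [-3.141, -0.0, 0.4]
force: [0.4, -1.7, -0.3]
grip_width: 0.085
finger_force: 0.0
clock: 1.4
position: [0.4411, -0.1424, 0.2482]
tool_rot: [3.142, 0.001, 0.395]
force: [0.1, -0.7, 0.1]
grip_width: 0.0854
finger_force: 0.0
[ 0.51768787 -0.11084595  0.37272976] [ 2.81164523e+00 -9.33279165e-04 -1.17516231e+00] 269.5084220457468 [245.10773224 144.33248728]
```

View pics/w1_c0_0.png

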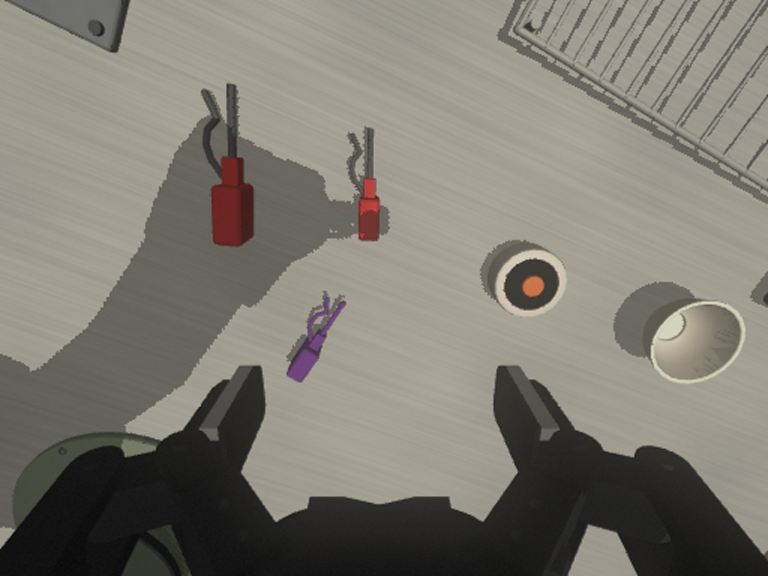

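The wrist view shows the small clip, with grip top about (369,197–234), nose about (370,180) and leg tip at (370,128), all in 1.5x pixels. It is aligned with the tool.

```bash
python3 - <<'E'
from h import *
f=load('w1');g=lambda u,v,z:px(f,u/1.5,v/1.5,z)
tip=g(370,128,.015);fr=g(369.5,197,.03);bk=g(369,233,.03);bk2=g(369,240,.0)
no=g(370,180,.02)
for p in(tip,fr,bk,bk2,no):print(p)
c=(fr+bk)/2;d=(tip-c)[:2];print(c,np.linalg.norm(d),np.arctan2(d[1],d[0]),np.linalg.norm(fr-bk)*1e3)
w=g(359,215,.03)-g(380,215,.03);print(np.linalg.norm(w))
E
```

```text
[ 0.52888352 -0.09884306  0.015     ]
[ 0.47862103 -0.11929056  0.03      ]
[ 0.4503509  -0.13039298  0.03      ]
[ 0.43830408 -0.13461827  0.        ]
[ 0.49074035 -0.11456966  0.02      ]
[ 0.46448597 -0.12484177  0.03      ] 0.06944766018581329 0.38371093824380564 30.372096245543457
0.017755881908507184
```

```bash

python3 -m crank '{"linear": [[0.35,0.61,0],[0.35,0.61,0],[0.35,0.61,0],[0.35,0.61,0]], "delta_rot": [[0,0,-0.2],[0,0,-0.5],[0,0,-0.8],[0,0,-0.82]], "fingers": [-1,-1,-1,-1]}' 40
python3 -m crank '{"linear": [[0.34,0.61,0],[0.34,0.61,0],[0.34,0.61,0],[0.34,0.61,0],[0.34,0.61,0]], "delta_rot": [[0,0,0],[0,0,0],[0,0,0],[0,0,0],[0,0,0]], "fingers": [-1,-1,-1,-1,-1]}'
python3 -m crank '{"linear": [[0,0,0],[0,0,0]], "delta_rot": [[0,0,0],[0,0,0]], "fingers": [-1,-1]}'
python3 - <<'E'
from h import *
f=snap('wrist','w2');print(proj(f,[.610,.161,.091]),proj(f,[.559,.163,.09]));crop('w2',0,0,512,384,1.5)
print(observe()['qpos'])
E
```

```text
clock: 1.85
position: [0.5298, 0.0121, 0.2482]
tool_rot: [-3.142, -0.0, -0.039]
force: [0.9, 0.3, -0.7]
grip_width: 0.0285
finger_force: 0.0
clock: 2.35
position: [0.6147, 0.1663, 0.2474]
tool_rot: [-3.14, 0.001, -0.03]
force: [-0.8, -0.2, 0.4]
grip_width: -0.0002
finger_force: 0.0
clock: 2.55
position: [0.614, 0.1616, 0.2483]
tool_rot: [3.141, 0.0, -0.035]
force: [1.0, -0.9, -1.1]
grip_width: -0.0002
finger_force: 0.0
[252.17917626 182.36745343] [251.98552524 224.21680084]
[-0.21312205  0.54326619 -0.20771297  1.56430153  0.12405748  1.04715043
 -2.05935807]
```

View pics/w2_c0_0.png

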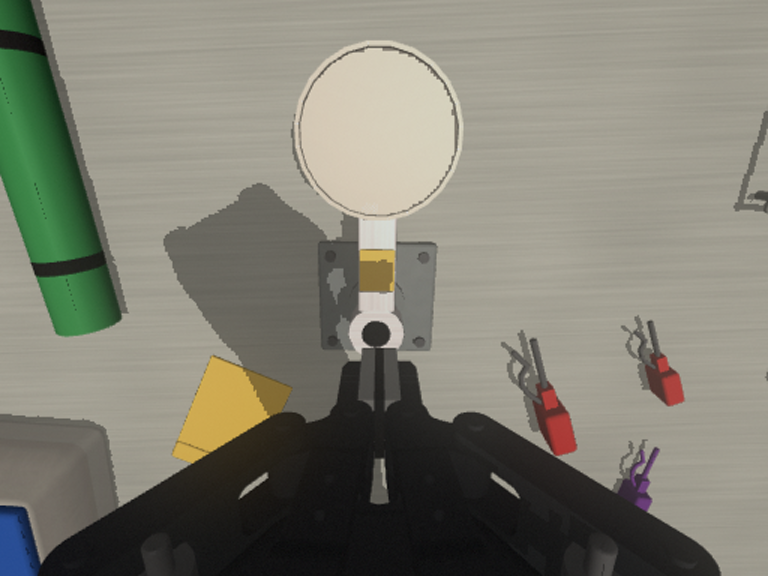

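The pad is at (377,271), which agrees with the top-camera estimate to about 1 mm. Now descending to press.

```bash

python3 -m crank '{"linear": [[-0.012,0,-0.2],[-0.012,0,-0.4],[-0.012,0,-0.47],[-0.012,0,-0.47]], "delta_rot": [[0,0,0],[0,0,0],[0,0,0],[0,0,0]], "fingers": [-1,-1,-1,-1]}'
python3 -m crank '{"linear": [[0,0,-0.02],[0,0,-0.04],[0,0,-0.06],[0,0,-0.08],[0,0,-0.1]], "delta_rot": [[0,0,0],[0,0,0],[0,0,0],[0,0,0],[0,0,0]], "fingers": [-1,-1,-1,-1,-1]}'
python3 -m crank '{"linear": [[0,0,-0.02],[0,0,-0.04],[0,0,-0.06],[0,0,-0.07],[0,0,-0.08]], "delta_rot": [[0,0,0],[0,0,0],[0,0,0],[0,0,0],[0,0,0]], "fingers": [-1,-1,-1,-1,-1]}'
```

```text
clock: 3.0
position: [0.6097, 0.162, 0.1284]
tool_rot: [3.14, 0.004, -0.034]
force: [-0.8, 0.1, 0.0]
grip_width: -0.0001
finger_force: 0.0
clock: 3.5
position: [0.6111, 0.1636, 0.1058]
tool_rot: [-3.141, -0.0, -0.033]
force: [-0.2, -0.4, 10.1]
grip_width: -0.0002
finger_force: 5.7
clock: 4.0
position: [0.6112, 0.1636, 0.0858]
tool_rot: [-3.142, -0.0, -0.033]
force: [-2.1, -0.3, 5.8]
grip_width: 0.0001
finger_force: 2.9
```

Contact is light at 6–10 N and the hub is sliding. I'll go on towards TCP z of about 0.063.

```bash

python3 -m crank '{"linear": [[0,0,-0.015],[0,0,-0.03],[0,0,-0.045],[0,0,-0.06],[0,0,-0.07]], "delta_rot": [[0,0,0],[0,0,0],[0,0,0],[0,0,0],[0,0,0]], "fingers": [-1,-1,-1,-1,-1]}'
python3 -m crank '{"linear": [[0,0,-0.006],[0,0,-0.012],[0,0,-0.012]], "delta_rot": [[0,0,0],[0,0,0],[0,0,0]], "fingers": [-1,-1,-1]}'
```

```text
clock: 4.5
position: [0.6112, 0.1636, 0.0682]
tool_rot: [-3.142, -0.0, -0.033]
force: [-1.1, -0.2, 7.1]
grip_width: 0.0002
finger_force: 2.9
clock: 4.8
position: [0.6111, 0.1636, 0.0652]
tool_rot: [-3.142, -0.0, -0.033]
force: [0.1, -0.9, 0.1]
grip_width: -0.0002
finger_force: 0.2
```

```bash

python3 -m crank '{"linear": [[0,0,-0.004],[0,0,-0.008],[0,0,-0.008]], "delta_rot": [[0,0,0],[0,0,0],[0,0,0]], "fingers": [-1,-1,-1]}'
python3 -m crank '{"linear": [[0,0,-0.004],[0,0,-0.008],[0,0,-0.008]], "delta_rot": [[0,0,0],[0,0,0],[0,0,0]], "fingers": [-1,-1,-1]}'
```

```text
clock: 5.1
position: [0.6111, 0.1636, 0.0633]
tool_rot: [-3.142, -0.0, -0.033]
force: [-0.1, 0.6, 1.8]
grip_width: 0.0004
finger_force: 0.9
clock: 5.4
position: [0.6112, 0.1637, 0.0629]
tool_rot: [-3.142, -0.001, -0.033]
force: [-10.8, -2.1, 31.0]
grip_width: 0.0001
finger_force: 15.8
```

The hub seated at tip height 46 mm, with 31 N against the foot. I'll lift and look at the pin.

```bash

python3 -m crank '{"linear": [[0,0,0.15],[-0.1,-0.2,0.35],[-0.2,-0.4,0.5],[-0.35,-0.6,0.5],[-0.4,-0.8,0.5]], "delta_rot": [[0,0,0],[0,0,0],[0,0,0.2],[0,0,0.4],[0,0,0.4]], "fingers": [-1,-1,0,0,0]}'
python3 -m crank '{"linear": [[-0.1,-0.2,0],[-0.2,-0.35,0],[-0.2,-0.35,0],[-0.2,-0.35,0]], "delta_rot": [[0,0,0.2],[0,0,0.4],[0,0,0.4],[0,0,0.4]], "fingers": [0,0,0,0]}'
python3 - <<'E'
from h import *
snap('side','s2');snap('top','t2');f=snap('wrist','w3')
a=cv2.resize(load('s2')['image'][195:275,160:265],None,fx=4,fy=4,interpolation=2)
b=cv2.resize(load('t2')['image'][140:220,160:255],None,fx=4,fy=4,interpolation=2)
cv2.imwrite('pics/st2.png',np.hstack([a,b])[:,:,::-1])
print(proj(f,[.559,.163,.08]),a.shape,b.shape)
print(proj(load('s2'),[.559,.163,.08]),proj(load('s2'),[.559,.163,.02]))
E
```

```text
clock: 5.9
position: [0.5291, 0.0073, 0.1814]
tool_rot: [3.141, -0.002, 0.182]
force: [1.4, -1.2, -0.1]
grip_width: 0.0423
finger_force: 0.0
clock: 6.3
position: [0.4797, -0.0808, 0.1804]
tool_rot: [3.141, -0.0, 0.383]
force: [-0.2, 0.5, 0.1]
grip_width: 0.0427
finger_force: 0.0
[-29.28187434 -25.25117091] (320, 420, 3) (320, 380, 3)
[233.13576245 229.48231052] [234.18939331 244.65836536]
```

View pics/st2.png

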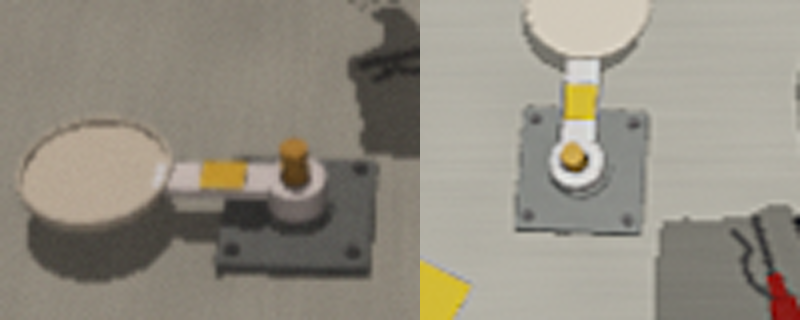

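The hub is down and the brass pin is exposed. The pin top is at side-crop (293,146), which puts the top at about z 0.0735 and the hole at about 0.06 ±3 mm. The leg has only ±1 mm of vertical slack, so I'll feel the pin top gently with closed fingers.

```bash

python3 -m crank '{"linear": [[0.1,0.3,0],[0.2,0.6,0],[0.3,0.9,0],[0.32,0.98,-0.1],[0.318,0.976,-0.2]], "delta_rot": [[0,0,-0.2],[0,0,-0.4],[0,0,-0.6],[0,0,-0.8],[0,0,-0.8]], "fingers": [-1,-1,-1,-1,-1]}'
python3 -m crank '{"linear": [[0,0,-0.03],[0,0,-0.06],[0,0,-0.06]], "delta_rot": [[0,0,0],[0,0,0],[0,0,0]], "fingers": [-1,-1,-1]}'
python3 - <<'E'
from h import *
s=load('s2');t=load('t2')
# triangulate pin top
def ray(f,u,v):
    d=rot(f)@np.linalg.inv(f['mtx'])@[u,v,1];return np.array(f['xyz']),d/np.linalg.norm(d)
p,d=ray(s,232.9,231.1);q,e=ray(t,197.6,178.3)
k=np.linalg.lstsq(np.c_[d,-e],q-p,rcond=None)[0];print(p+d*k[0],q+e*k[1])
E
```

```text
clock: 6.95
position: [0.5561, 0.1538, 0.1422]
tool_rot: [-3.14, -0.004, -0.034]
force: [0.7, 0.8, -0.2]
grip_width: 0.0002
finger_force: 0.0
clock: 7.25
position: [0.5541, 0.1487, 0.1252]
tool_rot: [3.141, 0.002, -0.032]
force: [-0.9, -1.2, -0.1]
grip_width: -0.0002
finger_force: 0.0
[0.55991336 0.16375947 0.07450358] [0.5579336  0.16399036 0.07406026]
```

```bash

python3 -m crank '{"linear": [[0.02,0.06,0],[0.02,0.06,-0.05],[0.02,0.06,-0.1],[0.02,0.06,-0.11],[0.02,0.06,-0.11]], "delta_rot": [[0,0,0],[0,0,0],[0,0,0],[0,0,0],[0,0,0]], "fingers": [-1,-1,-1,-1,-1]}'
python3 -m crank '{"linear": [[0,0,-0.006],[0,0,-0.012],[0,0,-0.018],[0,0,-0.02]], "delta_rot": [[0,0,0],[0,0,0],[0,0,0],[0,0,0]], "fingers": [-1,-1,-1,-1]}'
```

```text
clock: 7.75
position: [0.5593, 0.1632, 0.0979]
tool_rot: [3.141, 0.001, -0.033]
force: [0.6, -0.0, -0.0]
grip_width: 0.0
finger_force: 0.0
clock: 8.15
position: [0.5597, 0.1638, 0.0936]
tool_rot: [-3.142, -0.0, -0.033]
force: [-0.3, -0.4, -0.6]
grip_width: 0.0003
finger_force: 0.0
```

```bash

for i in 1 2 3; do python3 -m crank '{"linear": [[0,0,-0.004],[0,0,-0.004]], "delta_rot": [[0,0,0],[0,0,0]], "fingers": [-1,-1]}' | egrep 'pos|force:'; done
```

```text
position: [0.5597, 0.1639, 0.0926]
force: [-0.1, 0.5, -0.3]
finger_force: 0.0
position: [0.5597, 0.1639, 0.0916]
force: [0.4, 0.3, 0.2]
finger_force: 0.0
position: [0.5597, 0.1638, 0.0905]
force: [-0.0, -0.4, 0.1]
finger_force: 0.0
```

```bash

python3 -m crank '{"linear": [[0,0,-0.004],[0,0,-0.004]], "delta_rot": [[0,0,0],[0,0,0]], "fingers": [-1,-1]}' | egrep 'pos|force:'
python3 -m crank '{"linear": [[0,0,-0.004],[0,0,-0.004]], "delta_rot": [[0,0,0],[0,0,0]], "fingers": [-1,-1]}' | egrep 'pos|force:'
```

```text
position: [0.5598, 0.1639, 0.0903]
force: [-4.4, -2.0, 14.4]
finger_force: 7.0
position: [0.5598, 0.1639, 0.0902]
force: [-9.8, -2.9, 30.3]
finger_force: 15.2
```

The pin top is 27.3 mm above the seated pad, at z 0.0733, so the hole is at 0.0593. Now to the clip at (0.461,-0.1265), yaw 0.384.

```bash

python3 -m crank '{"linear": [[0,0,0.15],[0,-0.1,0.32],[-0.1,-0.3,0.32],[-0.2,-0.5,0.32],[-0.25,-0.7,0.32]], "delta_rot": [[0,0,0],[0,0,0.2],[0,0,0.4],[0,0,0.6],[0,0,0.8]], "fingers": [-1,-1,0,0,0]}' 
python3 -m crank '{"linear": [[-0.1,-0.2,0],[-0.14,-0.42,0],[-0.14,-0.46,0],[-0.14,-0.46,0],[-0.14,-0.46,0]], "delta_rot": [[0,0,0],[0,0,0],[0,0,0],[0,0,0],[0,0,0]], "fingers": [0,0,0,0,0]}' 
python3 - <<'E'
from h import *
f=snap('wrist','w4');crop('w4',0,0,512,384,1.5);o=observe();print(o['position'],o['tool_rot'])
for p in([.461,-.1265,.03],[.5289,-.0988,.015]):print(proj(f,p)*1.5)
E
```

```text
clock: 9.65
position: [0.4995, 0.0003, 0.169]
tool_rot: [3.141, -0.0, 0.392]
force: [2.0, -1.3, 0.5]
grip_width: 0.0421
finger_force: 0.0
clock: 10.15
position: [0.466, -0.1135, 0.1687]
tool_rot: [-3.142, -0.0, 0.385]
force: [-0.9, 0.2, -0.0]
grip_width: 0.0425
finger_force: 0.0
[ 0.46615714 -0.11280332  0.16870047] [-3.14138897e+00 -3.78734812e-04  3.86931824e-01]
[392.27243893 288.76410405]
[392.53931685 177.51936088]
```

View pics/w4_c0_0.png

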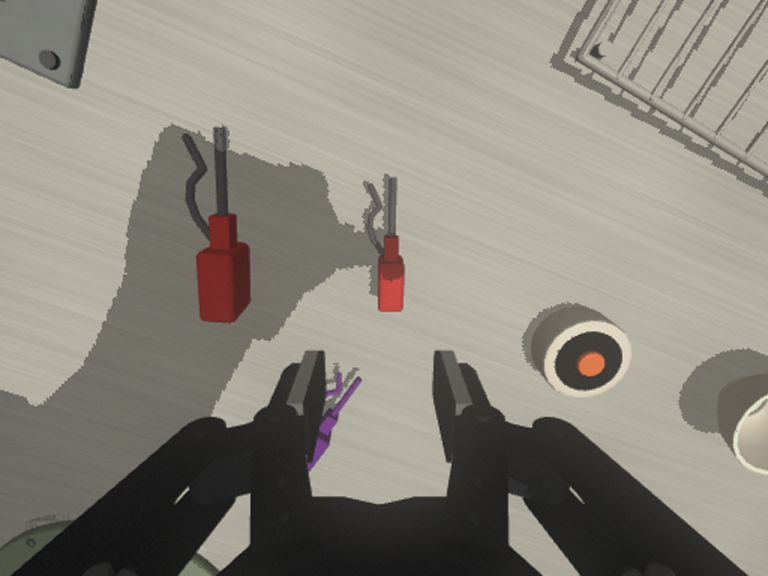

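Leg tip at (391,176) and grip at (391,256–308) match the projections to within about 3 mm. Descending to grip.

```bash

python3 -m crank '{"linear": [[-0.016,-0.053,-0.1],[-0.016,-0.053,-0.3],[-0.016,-0.053,-0.45],[-0.016,-0.053,-0.55],[-0.016,-0.053,-0.591]], "delta_rot": [[0,0,0],[0,0,0],[0,0,0],[0,0,0],[0,0,0]], "fingers": [0,0,0,0,0]}' 
python3 -m crank '{"linear": [[0,0,0],[0,0,0],[0,0,0]], "delta_rot": [[0,0,0],[0,0,0],[0,0,0]], "fingers": [0,-0.6,-1]}' 40
python3 -m crank '{"linear": [[0,0,0],[0,0,0],[0,0,0]], "delta_rot": [[0,0,0],[0,0,0],[0,0,0]], "fingers": [-1,-1,-1]}' 60
```

```text
clock: 10.7
position: [0.4613, -0.1251, 0.0188]
tool_rot: [-3.14, 0.002, 0.389]
force: [-0.2, 0.2, 0.7]
grip_width: 0.0428
finger_force: 0.0
clock: 11.0
position: [0.4627, -0.1268, 0.0222]
tool_rot: [3.141, -0.002, 0.386]
force: [-2.9, 4.3, 10.2]
grip_width: 0.0174
finger_force: 38.7
clock: 11.3
position: [0.4627, -0.1268, 0.0223]
tool_rot: [3.141, -0.002, 0.386]
force: [-1.2, 2.6, 5.6]
grip_width: 0.0172
finger_force: 58.5
```

Gripped at 17 mm. The clip centre is about 7.3 mm below the TCP. Lift, carry and turn to the pre-insert pose.

```bash

python3 -m crank '{"linear": [[0,0,0.1],[0,0,0.3],[0,0.15,0.45],[0,0.35,0.45],[0,0.55,0.45]], "delta_rot": [[0,0,0],[0,0,0],[0,0,-0.2],[0,0,-0.4],[0,0,-0.6]], "fingers": [-1,-1,-1,-1,-1]}' 
python3 -m crank '{"linear": [[0,0.2,0],[0,0.4,0],[0,0.58,0],[0,0.62,0],[0,0.62,0]], "delta_rot": [[0,0,-0.1],[0,0,-0.2],[0,0,-0.2],[0,0,-0.2],[0,0,-0.2]], "fingers": [-1,-1,-1,-1,-1]}' 
python3 -m crank '{"linear": [[0,0,0],[0,0,0]], "delta_rot": [[0,0,0],[0,0,0]], "fingers": [-1,-1]}' 
python3 - <<'E'
from h import *
f=snap('wrist','w5');crop('w5',90,0,340,256,2.3);o=observe();P=o['position'];T=R.from_euler('xyz',o['tool_rot']).as_matrix();print(P,o['tool_rot'],o['force'])
tip=P+T@[.074,0,.0073];print('tip exp',tip)
for p in(tip,[.559,.1637,.0733],[.610,.162,.046]):print((proj(f,p)-[90,0])*2.3)
E
```

```text
clock: 11.8
position: [0.4628, 0.0094, 0.136]
tool_rot: [-3.142, -0.005, 0.065]
force: [1.8, 0.6, -0.7]
grip_width: 0.0168
finger_force: 58.8
clock: 12.3
position: [0.4618, 0.1654, 0.1343]
tool_rot: [-3.14, -0.001, -0.029]
force: [1.0, -0.4, -0.8]
grip_width: 0.0171
finger_force: 58.8
clock: 12.5
position: [0.4622, 0.1619, 0.1337]
tool_rot: [3.141, -0.0, -0.035]
force: [0.2, -0.4, -1.4]
grip_width: 0.017
finger_force: 58.8
[0.46220075 0.16202671 0.13368389] [ 3.14133345e+00 -3.38361578e-04 -3.48004699e-02] [ 0.87058601  0.19108334 -0.87861691]
tip exp [0.53615834 0.15945002 0.12640893]
[369.25089278 272.38638096]
[351.84072159 173.86587513]
[352.65612495  -8.92719764]
```

View pics/w5_c90_0.png

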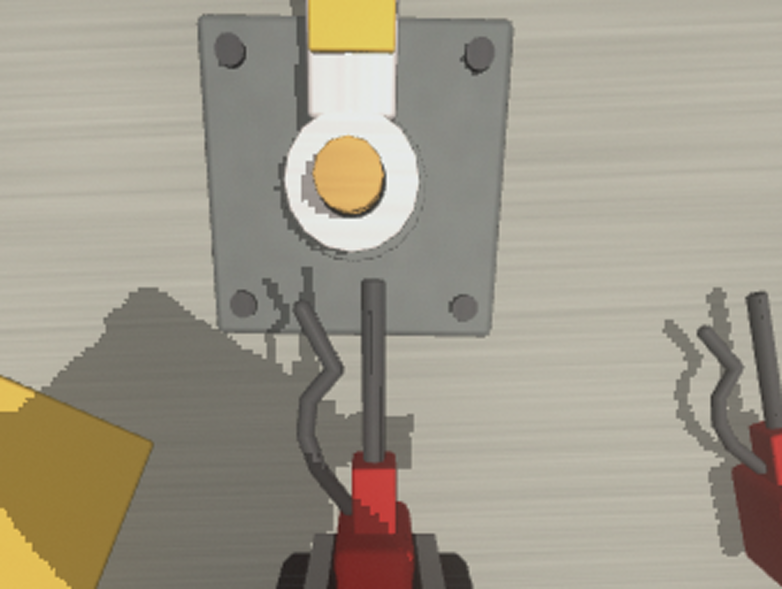

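The picture shows the pin top at (349,174) and the leg tip at (374,282), with the leg straight along the foot's x. That calls for a shift of about 7 mm in +y and 67 mm down, to TCP z 0.0666.

```bash

python3 -m crank '{"linear": [[0,0.029,-0.08],[0,0.029,-0.18],[0,0.029,-0.24],[0,0.029,-0.268],[0,0.029,-0.268]], "delta_rot": [[0,0,0],[0,0,0],[0,0,0],[0,0,0],[0,0,0]], "fingers": [-1,-1,-1,-1,-1]}' 
python3 -m crank '{"linear": [[0,0,0],[0,0,0]], "delta_rot": [[0,0,0],[0,0,0]], "fingers": [-1,-1]}' 
python3 - <<'E'
from h import *
f=snap('wrist','w6');crop('w6',90,0,340,256,2.3);o=observe();P=o['position'];print(P,o['tool_rot'],o['force'])
for p in([.559,.1646,.0733],[.549,.1649,.0593],P+np.array([.072,-.0035,-.0073])):print((proj(f,p)-[90,0])*2.3)
E
```

```text
clock: 13.05
position: [0.4617, 0.17, 0.0659]
tool_rot: [3.141, 0.001, -0.033]
force: [-0.3, 0.1, -1.1]
grip_width: 0.0168
finger_force: 58.8
clock: 13.25
position: [0.4624, 0.1707, 0.0672]
tool_rot: [-3.141, -0.001, -0.033]
force: [-0.1, 0.1, -0.9]
grip_width: 0.0169
finger_force: 58.8
[0.46235867 0.17078307 0.06713497] [-3.14106510e+00 -1.12959271e-03 -3.28694140e-02] [-0.09233567  0.56390962 -1.13101374]
[385.89950395 142.75600217]
[384.38921591 206.63612286]
[374.86475671 282.26375715]
```

View pics/w6_c90_0.png

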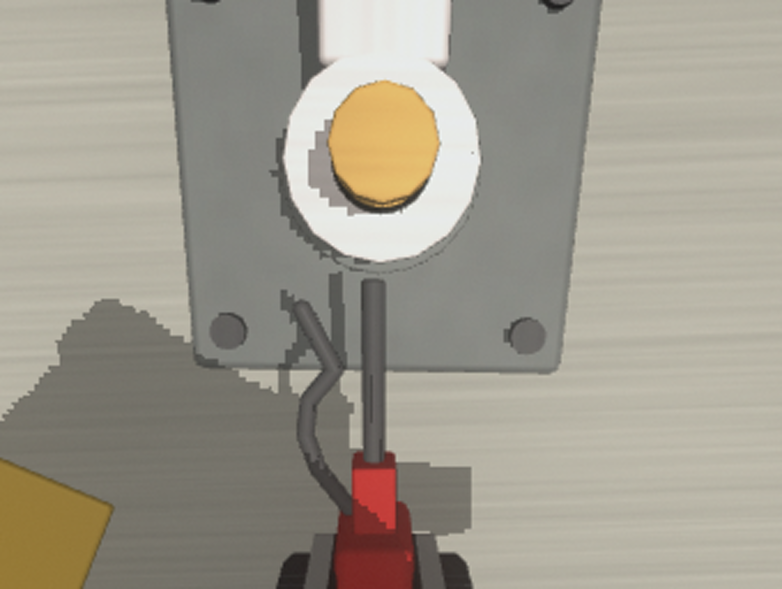

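The pin centre is at column 384 and the leg at column 374, so the leg is 2 mm too far to +y. I'll shift y by -2 mm and advance.

```bash

python3 -m crank '{"linear": [[0,-0.008,-0.002],[0.02,-0.0087,-0.002],[0.04,-0.0094,-0.002],[0.04,-0.0094,-0.002]], "delta_rot": [[0,0,0],[0,0,0],[0,0,0],[0,0,0]], "fingers": [-1,-1,-1,-1]}' | egrep 'pos|force:'
python3 -m crank '{"linear": [[0.004,-0.0001,0],[0.008,-0.0003,0],[0.012,-0.0004,0]], "delta_rot": [[0,0,0],[0,0,0],[0,0,0]], "fingers": [-1,-1,-1]}' | egrep 'pos|force:'
python3 -m crank '{"linear": [[0.002,-0.0001,0],[0.004,-0.0001,0]], "delta_rot": [[0,0,0],[0,0,0]], "fingers": [-1,-1]}' | egrep 'pos|force:'
```

```text
position: [0.4728, 0.1684, 0.0659]
force: [1.0, 0.4, -0.8]
finger_force: 58.8
position: [0.4749, 0.1683, 0.0658]
force: [0.7, -0.2, -0.8]
finger_force: 58.8
position: [0.4759, 0.1683, 0.0659]
force: [0.2, 0.0, -1.1]
finger_force: 58.8
```

```bash

python3 -m crank '{"linear": [[0.0,0,0.003],[0.003,-0.0001,0.003],[0.005,-0.0001,0.003]], "delta_rot": [[0,0,0],[0,0,0],[0,0,0]], "fingers": [-1,-1,-1]}' | egrep 'pos|force:'
python3 -m crank '{"linear": [[0.002,-0.0001,0],[0.004,-0.0001,0]], "delta_rot": [[0,0,0],[0,0,0]], "fingers": [-1,-1]}' | egrep 'pos|force:'
python3 -m crank '{"linear": [[0.002,-0.0001,0],[0.004,-0.0001,0]], "delta_rot": [[0,0,0],[0,0,0]], "fingers": [-1,-1]}' | egrep 'pos|force:'
```

```text
position: [0.4772, 0.1682, 0.0667]
force: [-0.5, 0.2, 0.1]
finger_force: 58.8
position: [0.4782, 0.1682, 0.0666]
force: [-0.1, 0.1, -1.5]
finger_force: 58.8
position: [0.4792, 0.1682, 0.0666]
force: [0.3, 1.2, -0.3]
finger_force: 58.8
```

```bash

python3 -m crank '{"linear": [[0.002,-0.0001,0],[0.004,-0.0001,0]], "delta_rot": [[0,0,0],[0,0,0]], "fingers": [-1,-1]}' | egrep 'pos|force:'
python3 -m crank '{"linear": [[0.002,-0.0001,0],[0.004,-0.0001,0]], "delta_rot": [[0,0,0],[0,0,0]], "fingers": [-1,-1]}' | egrep 'pos|force:'
python3 -m crank '{"linear": [[0.002,-0.0001,0],[0.004,-0.0001,0]], "delta_rot": [[0,0,0],[0,0,0]], "fingers": [-1,-1]}' | egrep 'pos|force:'
```

```text
position: [0.4802, 0.1682, 0.0666]
force: [-0.2, -0.8, -1.1]
finger_force: 58.8
position: [0.4812, 0.1682, 0.0666]
force: [0.1, 0.6, -0.8]
finger_force: 58.8
position: [0.4822, 0.1682, 0.0667]
force: [0.1, -0.4, -1.2]
finger_force: 58.8
```

No contact 5 mm past the pin's face, so the leg is in the hole. Continuing.

```bash

python3 -m crank '{"linear": [[0.004,-0.0001,0],[0.008,-0.0003,0],[0.012,-0.0004,0]], "delta_rot": [[0,0,0],[0,0,0],[0,0,0]], "fingers": [-1,-1,-1]}' | egrep 'pos|force:'
python3 -m crank '{"linear": [[0.004,-0.0001,0],[0.008,-0.0003,0],[0.016,-0.0005,0],[0.024,-0.0008,0],[0.03,-0.001,0]], "delta_rot": [[0,0,0],[0,0,0],[0,0,0],[0,0,0],[0,0,0]], "fingers": [-1,-1,-1,-1,-1]}' | egrep 'pos|force:'
python3 -m crank '{"linear": [[0.006,-0.0002,0],[0.012,-0.0004,0],[0.016,-0.0005,0]], "delta_rot": [[0,0,0],[0,0,0],[0,0,0]], "fingers": [-1,-1,-1]}' | egrep 'pos|force:'
```

```text
position: [0.4853, 0.168, 0.0666]
force: [0.5, -0.3, -1.0]
finger_force: 58.8
position: [0.4929, 0.1678, 0.0666]
force: [0.3, 0.7, -1.3]
finger_force: 58.8
position: [0.4967, 0.1677, 0.0666]
force: [-0.4, 0.6, -0.2]
finger_force: 58.8
```

```bash

python3 -m crank '{"linear": [[0.004,-0.0001,0],[0.008,-0.0003,0],[0.012,-0.0004,0]], "delta_rot": [[0,0,0],[0,0,0],[0,0,0]], "fingers": [-1,-1,-1]}' | egrep 'pos|force:'
python3 -m crank '{"linear": [[0.004,-0.0001,0],[0.008,-0.0003,0]], "delta_rot": [[0,0,0],[0,0,0]], "fingers": [-1,-1]}' | egrep 'pos|force:'
python3 -m crank '{"linear": [[0.004,-0.0001,0],[0.008,-0.0003,0]], "delta_rot": [[0,0,0],[0,0,0]], "fingers": [-1,-1]}' | egrep 'pos|force:'
```

```text
position: [0.4991, 0.168, 0.0665]
force: [-5.4, 3.8, -1.6]
finger_force: 59.0
position: [0.501, 0.1681, 0.0665]
force: [-5.4, 4.7, -0.4]
finger_force: 59.0
position: [0.5037, 0.1682, 0.0667]
force: [-2.1, 6.1, 0.3]
finger_force: 59.0
```

```bash

python3 -m crank '{"linear": [[0.004,-0.0001,0],[0.008,-0.0003,0]], "delta_rot": [[0,0,0],[0,0,0]], "fingers": [-1,-1]}' | egrep 'pos|force:'
python3 -m crank '{"linear": [[0.004,-0.0001,0],[0.008,-0.0003,0]], "delta_rot": [[0,0,0],[0,0,0]], "fingers": [-1,-1]}' | egrep 'pos|force:'
python3 -m crank '{"linear": [[0.004,-0.0001,0],[0.008,-0.0003,0]], "delta_rot": [[0,0,0],[0,0,0]], "fingers": [-1,-1]}' | egrep 'pos|force:'
```

```text
position: [0.5058, 0.1681, 0.0667]
force: [-2.5, 4.7, -1.9]
finger_force: 59.0
position: [0.5078, 0.1681, 0.0667]
force: [-1.4, 5.5, -0.8]
finger_force: 59.0
position: [0.51, 0.168, 0.0668]
force: [-0.8, 4.5, -1.3]
finger_force: 59.0
```

```bash

python3 -m crank '{"linear": [[0.004,-0.0001,0],[0.008,-0.0003,0]], "delta_rot": [[0,0,0],[0,0,0]], "fingers": [-1,-1]}' | egrep 'pos|force:'
python3 -m crank '{"linear": [[0.004,-0.0001,0],[0.008,-0.0003,0]], "delta_rot": [[0,0,0],[0,0,0]], "fingers": [-1,-1]}' | egrep 'pos|force:'
python3 -m crank '{"linear": [[0.002,-0.0001,0],[0.004,-0.0001,0]], "delta_rot": [[0,0,0],[0,0,0]], "fingers": [-1,-1]}' | egrep 'pos|force:'
```

```text
position: [0.5121, 0.1676, 0.0668]
force: [0.6, 3.9, -1.7]
finger_force: 59.0
position: [0.5138, 0.1669, 0.0666]
force: [0.1, 2.7, 0.1]
finger_force: 58.8
position: [0.5146, 0.1666, 0.0665]
force: [-0.1, 1.3, -1.4]
finger_force: 58.8
```

```bash

python3 -m crank '{"linear": [[0.002,-0.0001,0],[0.004,-0.0001,0]], "delta_rot": [[0,0,0],[0,0,0]], "fingers": [-1,-1]}' | egrep 'pos|force:'
python3 -m crank '{"linear": [[0.002,-0.0001,0],[0.004,-0.0001,0]], "delta_rot": [[0,0,0],[0,0,0]], "fingers": [-1,-1]}' | egrep 'pos|force:'
```

```text
position: [0.5156, 0.1666, 0.0666]
force: [-0.2, -0.1, -1.5]
finger_force: 58.8
position: [0.5166, 0.1668, 0.0666]
force: [-0.2, 0.5, -1.2]
finger_force: 58.8
```

```bash

python3 -m crank '{"linear": [[0.001,0,0],[0.002,-0.0001,0]], "delta_rot": [[0,0,0],[0,0,0]], "fingers": [-1,-1]}' | egrep 'pos|force:'
python3 -m crank '{"linear": [[0.001,0,0],[0.002,-0.0001,0]], "delta_rot": [[0,0,0],[0,0,0]], "fingers": [-1,-1]}' | egrep 'pos|force:'
python3 -m crank '{"linear": [[0.001,0,0],[0.002,-0.0001,0]], "delta_rot": [[0,0,0],[0,0,0]], "fingers": [-1,-1]}' | egrep 'pos|force:'
python3 - <<'E'
from h import *
f=snap('wrist','w7');crop('w7',90,0,340,256,2.3)
E
```

```text
position: [0.5169, 0.1668, 0.0666]
force: [-3.2, -0.2, -0.1]
finger_force: 58.9
position: [0.517, 0.1669, 0.0665]
force: [-6.9, 0.0, 2.3]
finger_force: 59.1
position: [0.5172, 0.1668, 0.0665]
force: [-9.8, 0.6, 3.3]
finger_force: 59.3
```

View pics/w7_c90_0.png

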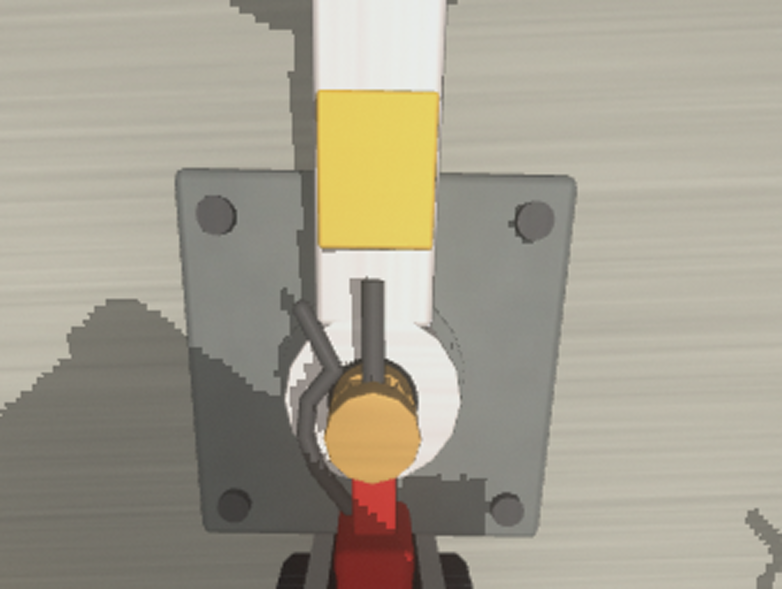

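The leg emerges at (373,283) beyond the pin, the bow is sprung round it, and the nose is against the pin. Relax, release and lift.

```bash

python3 -m crank '{"linear": [[-0.003,0,0],[-0.003,0,0],[-0.003,0,0],[-0.003,0,0],[-0.003,0,0]], "delta_rot": [[0,0,0],[0,0,0],[0,0,0],[0,0,0],[0,0,0]], "fingers": [-1,-0.4,-0.2,0,0]}' 20
python3 -m crank '{"linear": [[0,0,0.1],[0,0,0.25],[0,0,0.4],[0,0,0.5],[0,0,0.5]], "delta_rot": [[0,0,0],[0,0,0],[0,0,0],[0,0,0],[0,0,0]], "fingers": [0,0,0,0,0]}' 
python3 -m crank '{"linear": [[0,0,0],[0,0,0],[0,0,0]], "delta_rot": [[0,0,0],[0,0,0],[0,0,0]], "fingers": [0,0,0]}' 
python3 - <<'E'
from h import *
f=snap('wrist','w8');P=np.array([.559,.1646,0]);x=np.array([.9995,-.033,0])
# red grip centroid vs expected
im=cv2.cvtColor(f['image'],cv2.COLOR_RGB2HSV);m=cv2.inRange(im,(0,140,60),(8,255,255))|cv2.inRange(im,(172,140,60),(180,255,255))
n,l,s,ce=cv2.connectedComponentsWithStats(m)
for i in range(1,n):
  if s[i,4]>30:
    q=px(f,*ce[i],.0743)-P;print(s[i],ce[i],'stand frame',q@x,q@[.033,.9995,0])
print('exp',proj(f,P-.044*x+[0,0,.0743]))
E
```

```text
clock: 20.05
position: [0.5176, 0.1669, 0.0667]
tool_rot: [-3.141, -0.0, -0.033]
force: [-0.3, -0.1, -0.0]
grip_width: 0.0423
finger_force: 0.0
clock: 20.55
position: [0.5189, 0.1673, 0.195]
tool_rot: [-3.14, -0.005, -0.033]
force: [0.4, -1.4, -1.3]
grip_width: 0.0424
finger_force: 0.0
clock: 20.85
position: [0.517, 0.1667, 0.1906]
tool_rot: [3.141, 0.002, -0.033]
force: [-0.2, 0.0, -0.5]
grip_width: 0.0429
finger_force: 0.0
[241 156  21  51 770] [249.79480519 181.83506494] stand frame -0.033020869955183274 0.0022641856952676136
[392 216  14  18 192] [398.18229167 224.625     ] stand frame -0.07722048198576456 -0.1443040830866909
[395 235  25  38 696] [407.43534483 253.37787356] stand frame -0.10989238478831727 -0.15958580581165596
exp [252.21274292 192.91653675]
```

```bash
python3 - <<'E'
from h import *
f=load('w8');print(px(f,250,206.5,.0743)-[.559,.1646,0])
print(bot.job_done())
E
```

```text
[-0.05779513  0.00403741  0.0743    ]
the job is handed in; nothing more can be done
None
```

The hub is pressed fully down and the smaller red clip is home through the pin with its bow sprung closed. I released it and handed the job in at about 21 s; no verdict came back, so success rests on the nose contact at about 10 N and the wrist-camera views.

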